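Press home and latch a filter cassette holder

TASK

Close the bench filter holder: first slide the steel plate along its rods until its gasket meets the filter stack and press it home with a steady push of about 12 N (never over 20 N, the stack is brittle). Then swing the latch's upright bail over and down so that its cross bar hooks behind the yellow lip of the keeper, throw the red lever right over, past centre, until it lies flat on its stop, and let go. Handle the latch gently (under 40 N) and leave the jar, the bottle and the dish where they stand.

Things in the scene. Friction and masses are not known exactly. Their poses are not given: they have to be found in the camera images.
- holder: Aluminium filter holder, fixed to the bench, 110 mm wide. Origin at bench level under the lever's pivot; +x runs along it from latch to sliding plate, z up. Along x (mm): base -110 to 202, latch block -106 to -6 (top 60 mm up), filter stack -6 to 28, then the plate on two rods, low end block 190 to 200 (top 46 mm up). The latch and keeper lie on the centre line y = 0.
- stack: White and blue filter stack fixed against the latch block, rigid and brittle: 34 mm thick along the holder's x, 90 mm wide, 44 mm tall. Origin at the centre of its underside, 12 mm above the bench, axes as the holder's; its outer face is 17 mm from the origin towards +x.
- plate: Steel sliding plate, 64 mm long in x, 96 mm wide, top 48 mm up; slides along the holder's x, about 2 N friction, stays where left. Origin at bench level under its inner face's centre. A black gasket stands proud of that face by 1.5 to 14.5 mm, differing from holder to holder and not given: the plate is home when the gasket is felt to meet the stack.
- plate_push (a point): Centre of the plate's flat outer face, which looks to the holder's +x, 26 mm above the bench; push it towards -x. At the start it is 13 to 35 mm further out than home, with at least 50 mm free between it and the end block.
- keeper (a point): Where the bar's centre lies when hooked, 75 mm above the bench, moving with the plate. The keeper on the plate: a pedestal 38 x 30 mm, top 71 mm above the bench, with a yellow lip 28 mm wide, 5 mm thick, top 83 mm above the bench, leaning 15 degrees to +x. The bar goes on the lip's +x side.
- lever_pivot (a point): The lever's hinge axis (along the holder's y), 76 mm above the bench, straight above the holder's origin.
- lever (a joint): Angle (rad) of the red lever. 0 = open: it stands straight up. 1.571 = closed: level, pointing to the holder's -x, on a hard stop. Dead centre at about 1.37; closed means within 0.06 of the stop. Slight friction keeps it where left. Hooked, it takes some 4 to 12 N at its end to throw; then the bail's springs hold it.
- lever_end (a point): Middle of the red paddle at the lever's end, 52 mm from the pivot, in the middle of its thickness. The lever is 70 mm long from the pivot and 8 mm thick; the paddle is its last 36 mm, 32 mm wide. Push its plate-side face, which becomes the upper face when closed.
- bar: Steel cross bar of the bail, 8 mm thick, 46 mm wide. Origin at its centre, x outward along the bail. Two arms run 71 mm back to a pin on the lever: lever open, the pin is 25.5 mm above the pivot and 5.5 mm to its -x. Starts about upright, over the lever; nudged to +x past 0.3 rad from upright it falls by its weight. Plate home and lever open, it clears the lip by 2 to 15 mm and lands on the pedestal.
- tab (a point): Middle of the upper side of the red thumb tab on the bar (30 mm wide, 24 mm long, 6 mm thick, tilted up 0.3 rad from the bail's line), 15.5 mm beyond the bar's centre and 8.5 mm to its upper side. Nudge it over towards +x, then press it down to seat. The bail's arms are sprung (10 N preload, 1.3 N/mm) and stretch up to 18 mm.
- jar: Glass jar with white cap, 64 mm across, 85 mm tall; origin at the centre of its underside. Bystander: do not move.
- reagent: White plastic bottle with blue cap, 60 mm across, 120 mm tall; origin at the centre of its underside. Bystander: do not move.
- dish: Red culture dish, 90 mm across, 14 mm tall; origin at the centre of its underside. Bystander: do not move.

How it is judged:
By the outcome, as a careful person would: the job done as asked, in the order asked, and still so for the second after the job is handed in, with the robot touching nothing.
It also fails if it takes over 72 s, if anything falls off the work surface, if the arm or the gripper's body presses on something with over 40 N, if the wrist force passes 120 N, or if a joint passes its speed limit or range.

ROBOT

A 7-joint arm with a two-finger parallel gripper is mounted at the origin on the work surface. World frame = base frame: x ahead of the robot, y to its left, z up, the work surface at z = 0. Lengths are in m, angles in rad, forces in N, time in s.
With the tool pointing down it reaches from about 0.425 to 0.875 m from the base axis. Payload 4.7 kg.
Tool frame: the origin (TCP) lies at the very end of the fingers, on their centre line; the grasp point (between the pads) lies 19 mm behind it; y points along the fingers, x is the direction in which the jaws open and shut, and the axes are right-handed (so a half turn about y gives the same grasp; the last joint's range is limited). The gripper opens to 85 mm and grips with 20 to 120 N. Pads are 22 mm wide; open, the fingers measure 114 mm over their backs; the gripper's body (76 mm by 85 mm) begins 54 mm behind the grasp point. The pads swing forward as they close: fully open they stand 13 mm farther back than shut.
Start: joints at [-1.282, 0.321, -0.07, 1.45, 0.023, 1.371, -0.057], TCP at [0.176, 0.626, 0.193] pointing down, gripper open.
Joint ranges: [-2.86, 2.86], [-0.3, 2.09], [-1.38, 1.24], [0.06, 2.45], [-1.56, 4.7], [0.09, 2.05], [-2.69, 2.69]. Speed limits (rad/s): [2.57, 2.57, 3.14, 3.14, 3.14, 3.14, 3.14].

INTERFACE

Orientations are given as a unit quaternion [x, y, z, w].
In Python, from rig import manip, optics, workorder gives the robot as it stands.
- The arm moves only by the shell command python3 -m handwheel 'ROWS'. ROWS is JSON, one flat list of numbers, 5 for each row, row after row: the shift along the tool's x, y, z in cm, then the turn about the tool's y in degrees, then the opening, from 0 (shut) to 1 (fully open). In form: [x, y, z, yaw, grip, x, y, z, yaw, grip, ...]. A call has 1 to 12 rows; each row shifts and turns the commanded pose from where the row before left it, along the tool's axes as they then stand; what a row does not reach is not made up. A row lasts 1/8 s, in which the tool goes at most 62.5 mm and 10.7 degrees, less where a joint would pass 70% of its speed; a pose out of reach is approached as far as the arm can. A call is refused whole if a number of a shift passes 6.25 or a number of a turn 10.7, either way. A call with a gripper value outside its range is refused whole. The fingers move at their own pace and stop on an object; the grip force is fixed at half the most. Time passes only in rows, so rows that do not move let the fingers close. It gives the time, the measured TCP pose, the force and the opening at its end, in the units of the state.
- manip.sense(): the state, without advancing time (a new reading comes with each control period).
- optics.read_camera(name): name is "scene" or "top" or "wrist"; returns (picture, depth): 384x512x3 uint8, red, green, blue; 384x512 float32, m along the optical axis (not along the pixel's ray), 0 where there is no reading.
- optics.camera_info(name): a dict with "vertical_fov" (degrees; the focal length in pixels is half the picture's height over the tangent of half this angle, whatever the lens; pixels are square), "cx", "cy" (the principal point, pixels), "xyz" and "rotation" of the camera in the world. Camera axes: x right, y down, z forward; pixel columns grow to the right and rows downward; lengths in m; the calibration is good to about 2 mm. The wrist camera is an equidistant fisheye: a pixel r from the principal point sees the ray r / f radians off the axis. A picture is of the moment at which its call begins: read the wrist's pose just before it. camera_info takes no time and is no camera call; for the wrist camera it gives the pose at the moment of the call.
- workorder.job_done(): hands the job in, once; it reports no verdict.
The state is a dict: "t": time; "joint_positions": joint angles; "qvel": joint speeds; "effort": joint torques, N m; "tool_pos": TCP position; "eef_rot": TCP orientation; "ft_force": force on the tool from outside, world axes, zero at the start; "moment": the same for the moment, N m; "width": finger opening in m.
Only numpy, scipy, OpenCV 4.12 (cv2) and the standard library are available. Lean on these libraries where they do the work, as an engineer would, in place of code of your own. Each camera call takes 0.05 s, during which the arm holds its last target.

## Working session

There is one attempt and no reset: what is moved stays moved. The work goes in short steps, Python scripts to look and compute and a shell command to move; the robot and the scene stay as the last step left them, time stands still between calls to the robot, and variables do not carry over. Pictures are saved under pics/ and viewed, and the job is handed in when it is done.

```bash
ls; mkdir -p pics
python3 - <<'E'
from rig import manip, optics, workorder
import cv2
s=manip.sense()
for k,v in s.items(): print(k,v)
for n in ("scene","top","wrist"):
    print(n,optics.camera_info(n))
    p,d=optics.read_camera(n)
    cv2.imwrite(f"pics/{n}0.png",p[:,:,::-1])
E
```

```text
pics
t 0.0
joint_positions [-1.28188005  0.3218042  -0.07008839  1.45168379  0.02257777  1.37082113
 -0.05683154]
qvel [ 0.00188302 -0.00071375  0.00072365 -0.0003733   0.00102452  0.00021444
 -0.00178216]
effort [ 4.23567553e-04 -4.93580854e+01 -3.81860062e-01 -3.14326286e+01
  1.30736735e-02  1.17635532e-02  1.68406068e-06]
tool_pos [0.17626214 0.62499563 0.19183141]
eef_rot [ 0.56418737  0.42629967 -0.42735353 -0.56332066]
ft_force [0.02764475 0.24899661 0.17257769]
moment [-0.0314453  -0.01295567  0.00075342]
width 0.08546551953861459
scene {'vertical_fov': 52.6019417363463, 'cx': 258.0630305393981, 'cy': 182.53292375346084, 'xyz': array([1.14453925, 0.25662637, 0.97802104]), 'rotation': array([ 0.57225184,  0.77189158, -0.2200977 , -0.16813154])}
top {'vertical_fov': 43.43785037698245, 'cx': 252.34880957102672, 'cy': 184.28226347243972, 'xyz': array([0.49668559, 0.11914859, 1.09715766]), 'rotation': array([ 0.71322111, -0.69883729,  0.04518616, -0.03000504])}
wrist {'vertical_fov': 65.70646984690485, 'cx': 260.75844629698474, 'cy': 188.3047512472614, 'xyz': array([0.10874453, 0.64538244, 0.37321556]), 'rotation': array([0.78947659, 0.59755254, 0.08364302, 0.11252348])}
```

View pics/scene0.png

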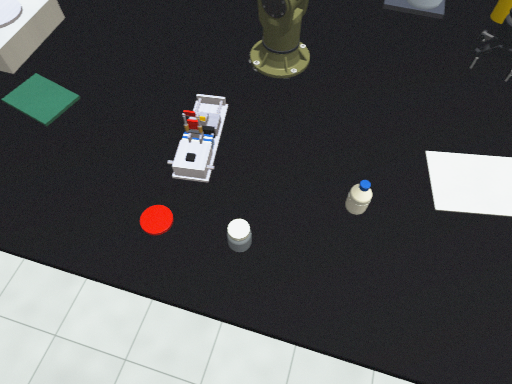

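View pics/top0.png

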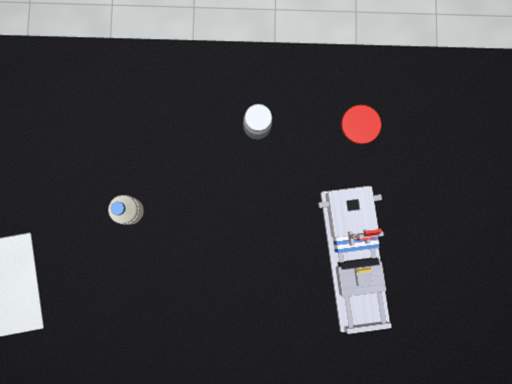

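View pics/wrist0.png

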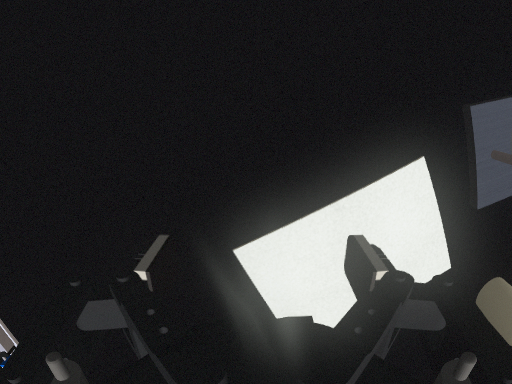

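The scene and top pictures show the holder at about (200,140) in scene and (355,260) in top. The latch block is farther from the robot and the plate is nearer to it. The jar, dish and bottle are clear of it. I'll crop in and measure.

```bash
cat > h.py <<'E'
import numpy as np, cv2
from scipy.spatial.transform import Rotation as R
from rig import manip, optics
def cam(n):
    i=optics.camera_info(n); f=192/np.tan(np.radians(i['vertical_fov'])/2)
    return f,i['cx'],i['cy'],np.array(i['xyz']),R.from_quat(i['rotation']).as_matrix()
def onz(c,u,v,z):
    f,cx,cy,t,M=c; d=M@np.array([(u-cx)/f,(v-cy)/f,1.]); return t+d*(z-t[2])/d[2]
def proj(c,P):
    f,cx,cy,t,M=c; q=M.T@(np.asarray(P)-t); return np.array([cx+f*q[0]/q[2],cy+f*q[1]/q[2]])
def cloud(c,d):
    f,cx,cy,t,M=c; v,u=np.mgrid[:384,:512]; q=np.stack([(u-cx)/f*d,(v-cy)/f*d,d],-1); return q@M.T+t
def crop(p,u0,u1,v0,v1,k,name):
    cv2.imwrite('pics/'+name,cv2.resize(p[v0:v1,u0:u1,::-1],None,fx=k,fy=k,interpolation=cv2.INTER_CUBIC))
def tool():
    s=manip.sense(); return np.array(s['tool_pos']),R.from_quat(s['eef_rot']).as_matrix(),s
E
python3 - <<'E'
from h import *
for n,b,k in (("top",(310,400,175,340),3.5),("scene",(160,240,85,185),6)):
    p,d=optics.read_camera(n); crop(p,*b,k,n+'z.png'); np.savez(n+'.npz',p=p,d=d)
p,d=np.load('top.npz')['p'],np.load('top.npz')['d']
c=cam('top'); P=cloud(c,d)
# table-height & base
print('bench z',np.median(P[60:300,170:230,2]))
m=(P[...,2]>0.006)&(P[...,2]<0.3); m[:, :305]=0; m[:170]=0
u=np.argwhere(m); print(u.min(0),u.max(0))
h=P[...,2]
for v in range(180,340,6): print(v,' '.join('%3d'%round(1000*x) for x in h[v,318:396:4]))
E
```

```text
bench z 0.00014084698566552145
[171 311] [377 511]
180   2   1  -2   1  -1   0   0   0   1   2  -1  -4   1  -2  -2  -2   2   3  -2   1
186   1  -3   1   0   2   4   3   2   6   4   2  -1   1   2   1   0   2   0   3  -2
192   1  11  13  61  60  60  63  64  60  61  62  61  59  60  -1  -2   1  -2  -2   0
198   4   9  23  59  62  59  58  60  62 1097 1097  59  60  60  47  48   2   2   5   3
204   0  45  45  58  63  60  60  60  73  73  69  56  59  63  61  -2   2   0   3   0
210  -1   3  11  51  63  63  55  62  72  68  58  60  62  65  61  -2   0   2  -2  -1
216   0   0  15  40  60  60  61  62  59  61  60  61  61  62  60   4   0   1   0   0
222   0   1  11  29  60  60  61  63  62  67  60  60  60  62  57  -1  -3  -1  -1  -2
228   1  -3   7  22  58  63  60  59  62  61  62  60  61  60  59   3  -1   2   1  -1
234   0   4   4  10  56  62  58  60  84 129 110 104 193 188 191 185 176  -4  -2   1
240   0  -3   0  11  32  58  54  59  79  55 130 149  80  58  56   2  -1   1   1  -4
246   2  -2   0  11  18  60  56  58  56  54  57  58  55  54  57  57   0   0   0   0
252  -4   1  -3  10  12  53  56  13  13
[... 523 characters left out ...]
 47  47  49  47   2   0   2
294   0  -1  -1   0   2  11  44  47  50  50  45  49  13  12  11  36  13  -1   2   3
300  -2   5  -3   0   1  12  12  36  15   9  12  14  11  14  11  37  37   0   0   1
306   1  -1   0   1   1  13  15  34  37  13  14  11  12  13  12  13  37  14  -1   4
312   0   1   1   4   2  10  12  12  35  12  10  13  11  14  12  12  35  11   3   2
318   3   1   0   4   0  -1  14  12  36   8  13  12  13  11  11  11  38  13   2   1
324  -3   6   2  -1  -2  -1  12  12  34  14  12  17  24  28  35  42  44  43 1097   2
330   0  -1   4   1   1   1  13  40  48  42  48  46  48  45   3  -1  -2   1   2  -3
336   2  -1  -2   1   2   0   0   3   6  -3   0   1  -2  -2   2   1  -3  -1   3   0
```

View pics/topz.png

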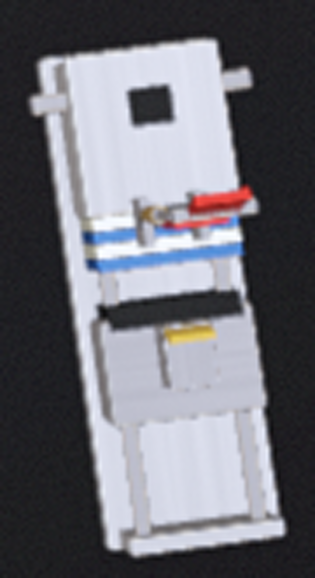

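View pics/scenez.png

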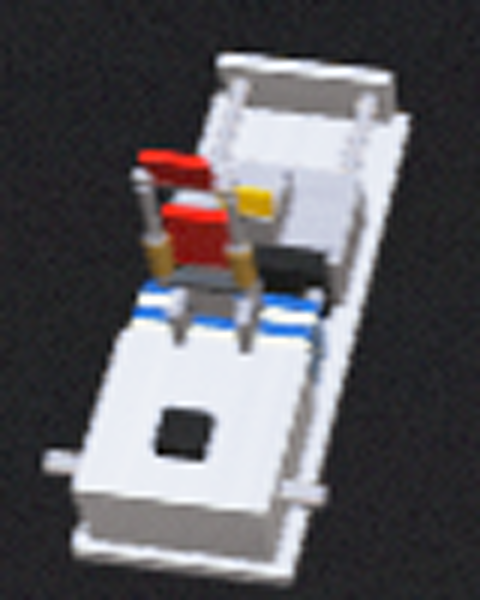

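The top crop shows, from top to bottom: block, upright latch with red tab and paddle at about (373,233), blue/white stack, black gasket, plate with yellow lip at (364,270), and end block at (368,328). Next I fit the holder's frame.

Run:
```python
from h import *
z=np.load('top.npz'); p,d=z['p'],z['d']; c=cam('top'); 
hgt=cloud(c,d)[...,2]
def rect(m,zz,lab):
    m=cv2.morphologyEx(m.astype(np.uint8),cv2.MORPH_OPEN,np.ones((3,3)))
    cs,_=cv2.findContours(m,cv2.RETR_EXTERNAL,cv2.CHAIN_APPROX_NONE)
    k=max(cs,key=cv2.contourArea)[:,0,:]
    W=np.array([onz(c,u,v,zz)[:2] for u,v in k])
    r=cv2.minAreaRect((W*1000).astype(np.float32)); print(lab,r, cv2.boxPoints(r).round(1).tolist()); 
roi=np.zeros(hgt.shape,bool); roi[180:345,315:400]=1
rect(roi&(hgt>.0520)&(hgt<.067)&(np.arange(384)[:,None]<236),.060,'block')
rect(roi&(hgt>.041)&(hgt<.056)&(np.arange(384)[:,None]>258)&(np.arange(384)[:,None]<300),.048,'plate')
rect(roi&(hgt>.005)&(hgt<.3),.012,'all')
hsv=cv2.cvtColor(p,cv2.COLOR_RGB2HSV)
y=roi&(hsv[...,0]>15)&(hsv[...,0]<35)&(hsv[...,1]>140)&(hsv[...,2]>150)&(np.arange(384)[:,None]>260)
u=np.argwhere(y); print('yellow',len(u),u.mean(0),u.min(0),u.max(0), onz(c,u[:,1].mean(),u[:,0].mean(),.081))
rect(roi&(hgt>.062)&(hgt<.078)&(np.arange(384)[:,None]>262)&(np.arange(384)[:,None]<300),.071,'ped')
```

```text
block ((553.8162231445312, -120.23286437988281), (98.03636932373047, 96.58039093017578), 8.326887130737305) [[498.29998779296875, -79.5999984741211], [512.2999877929688, -175.10000610351562], [609.2999877929688, -160.89999389648438], [595.2999877929688, -65.4000015258789]]
plate ((413.53094482421875, -140.80845642089844), (73.52964782714844, 96.57234191894531), 8.344091415405273) [[370.1000061035156, -98.4000015258789], [384.20001220703125, -193.89999389648438], [456.8999938964844, -183.1999969482422], [442.8999938964844, -87.69999694824219]]
all ((450.8878479003906, -143.823974609375), (316.8108825683594, 143.43199157714844), 8.328470230102539) [[283.79998779296875, -95.80000305175781], [304.5, -237.6999969482422], [618.0, -191.8000030517578], [597.2000122070312, -49.900001525878906]]
yellow 27 [269.96296296 363.44444444] [269 358] [271 369] [ 0.43023246 -0.13752364  0.081     ]
ped ((411.14678955078125, -141.08570861816406), (26.867862701416016, 32.50510025024414), 5.667794704437256) [[396.20001220703125, -126.19999694824219], [399.3999938964844, -158.60000610351562], [426.1000061035156, -155.89999389648438], [422.8999938964844, -123.5999984741211]]
```

```bash
cat >> h.py <<'E'
YAW=np.radians(8.33); O=np.array([.4984,-.1283,0]); 
HX=np.array([-np.cos(YAW),-np.sin(YAW),0]); HY=np.array([np.sin(YAW),-np.cos(YAW),0])
def H(x,y,z): return O+HX*x/1000+HY*y/1000+np.array([0,0,z/1000])
def toH(P): d=np.asarray(P)-O; return np.array([d@HX,d@HY,d[2]])*1000
def rep(target=None):
    t,M,s=tool(); yaw=np.degrees(np.arctan2(M[1,0],M[0,0]))
    print('t',round(s['t'],2),'tcp',t.round(4),'H',toH(t).round(1),'xaxis yaw',round(yaw,2),'tilt',M[:,1].round(3),'w',round(s['width'],4))
    F=np.array(s['ft_force']); print('F H-axes',np.round([F@HX,F@HY,F[2]],2),'joints',np.round(s['joint_positions'],2))
    if target is not None: print('need tool cm',(M.T@(target-t)*100).round(2),'r',np.hypot(*target[:2]).round(3))
E
python3 - <<'E'
from h import *
rep(H(138,0,100)); t,M,s=tool(); print(M.round(3)); print(np.degrees(np.arctan2(HX[1],HX[0])))
E
```

```text
t 0.25 tcp [0.1763 0.6253 0.1924] H [ 209.5 -792.3  192.4] xaxis yaw 74.26 tilt [-0.    -0.001 -1.   ] w 0.0851
F H-axes [-0.56  0.86  0.26] joints [-1.28  0.32 -0.07  1.45  0.02  1.37 -0.06]
need tool cm [-69.42   9.3  -38.85] r 0.391
[[ 0.271 -0.    -0.962]
 [ 0.962 -0.001  0.271]
 [-0.001 -1.    -0.   ]]
-171.67000000000002
```

```bash
python3 -m handwheel '[-4,-4,0,0,0, -4,-4,0,0,0, -4,-2,0,0,0, 0,0,-6.2,7,0, 0,0,-6.2,7,0, 0,0,-6.2,7,0, 0,0,-6.2,7,0, 0,0,-6.2,7,0, 0,0,-6.2,7,0, 0,0,-6.2,7,0, 0,0,-6.2,7,0, 0,0,-6.2,7,0]'
python3 - <<'E'
from h import *
rep(H(138,0,150))
E
```

```text
t: 1.75
tool_pos: [0.5279, 0.1413, 0.2928]
eef_rot: [0.704, 0.068, -0.068, -0.704]
ft_force: [1.2, -1.1, -0.2]
width: 0.0002
t 1.75 tcp [0.5279 0.1413 0.2928] H [ -68.3 -262.5  292.8] xaxis yaw 11.03 tilt [ 0. -0. -1.] w 0.0002
F H-axes [-0.99  1.23 -0.2 ] joints [-0.73  0.06  0.44  1.56 -0.03  1.52 -0.09]
need tool cm [-21.84  14.28 -25.25] r 0.391
```

```bash
python3 -m handwheel '[-5.4,0,-6.2,2.7,0, -5.4,0,-6.2,0,0, -5.4,0,-6.2,0,0, -4.5,0,-6.2,0,0, 0,0,0,0,0, 0,0,0,0,0]'
python3 - <<'E'
from h import *
rep(H(140,0,100))
E
```

```text
t: 2.5
tool_pos: [0.4003, -0.0716, 0.2931]
eef_rot: [-0.705, -0.053, 0.052, 0.705]
ft_force: [0.0, -0.7, -0.4]
width: -0.0004
t 2.5 tcp [ 0.4003 -0.0716  0.2931] H [ 88.9 -70.3 293.1] xaxis yaw 8.54 tilt [ 0.001  0.001 -1.   ] w -0.0004
F H-axes [ 0.07  0.66 -0.45] joints [-0.51 -0.3   0.49  1.84  0.14  1.56  0.11]
need tool cm [-5.16 19.3  -7.03] r 0.389
```

```bash
python3 -m handwheel '[0,0,-6.2,0,0, -3,6,-1,0,0, -2,6,0,0,0, 0,0,0,0,0, 0,0,0,0,0]'
python3 - <<'E'
from h import *
rep(H(140,0,100))
E
```

```text
t: 3.12
tool_pos: [0.3666, -0.1491, 0.181]
eef_rot: [0.706, 0.055, -0.052, -0.705]
ft_force: [0.5, -0.3, 0.4]
width: 0.0005
t 3.12 tcp [ 0.3666 -0.1491  0.181 ] H [133.4   1.4 181. ] xaxis yaw 8.66 tilt [ 0.005 -0.001 -1.   ] w 0.0005
F H-axes [-0.45  0.34  0.4 ] joints [-0.27 -0.29  0.49  2.06  0.14  1.34  0.33]
need tool cm [-0.69  8.09  0.16] r 0.389
```

```bash
python3 -m handwheel '[-0.6,4,0,0,0, -0.6,3.5,0,0,0, 0,0,0,0,0, 0,0,0,0,0]'
python3 - <<'E'
from h import *
rep(H(144,0,20))
i=optics.read_camera('wrist')[0]; cv2.imwrite('pics/w1.png',i[:,:,::-1])
i=optics.read_camera('top')[0]; crop(i,300,420,170,340,3.4,'t1.png')
E
```

```text
t: 3.62
tool_pos: [0.3555, -0.1513, 0.1064]
eef_rot: [0.706, 0.055, -0.051, -0.705]
ft_force: [0.1, -0.4, 0.8]
width: -0.0001
t 3.62 tcp [ 0.3555 -0.1513  0.1064] H [144.8   2.1 106.4] xaxis yaw 8.65 tilt [ 0.005 -0.001 -1.   ] w -0.0001
F H-axes [-0.01  0.4   0.8 ] joints [-0.26 -0.25  0.53  2.18  0.14  1.17  0.35]
need tool cm [0.04 8.64 0.23] r 0.386
```

View pics/w1.png

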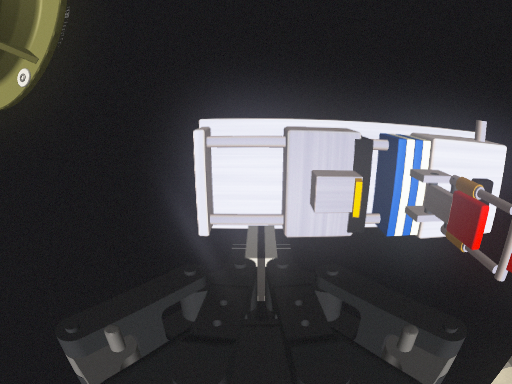

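View pics/t1.png

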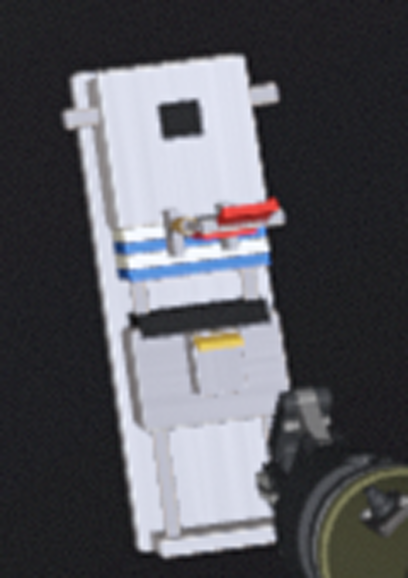

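```bash
python3 - <<'E'
from h import *
c=cam('top')
for P in [H(144.8,2.1,106),H(144.8,2.1,180),H(144.8,0,12),H(123.6,0,48),H(69,0,83),H(-5.5,0,172)]:
    q=proj(c,P); print(q.round(1), ((q-[300,170])*3.4).round())
E
python3 -m handwheel '[0,4,0.2,0,0, 0,1.5,0,0,0, 0,0,0,0,0]'
python3 - <<'E'
from h import *
rep(H(144,0,20))
E
```

```text
[373.5 308.4] [250. 471.]
[384.3 314.3] [287. 491.]
[361.1 302.2] [208. 449.]
[363.7 294.5] [217. 423.]
[364.1 270.1] [218. 340.]
[370.  234.4] [238. 219.]
t: 4.1
tool_pos: [0.3521, -0.1492, 0.0487]
eef_rot: [0.705, 0.053, -0.053, -0.705]
ft_force: [-0.7, -0.2, 0.2]
width: -0.0
t 4.1 tcp [ 0.3521 -0.1492  0.0487] H [147.8  -0.5  48.7] xaxis yaw 8.57 tilt [-0. -0. -1.] w -0.0
F H-axes [0.75 0.12 0.23] joints [-0.27 -0.17  0.56  2.26  0.11  1.03  0.38]
need tool cm [ 0.38  2.87 -0.05] r 0.386
```

```bash
python3 -m handwheel '[0,2.6,0,0,0, 0,0,0,0,0, 0,0,0,0,0, 0,0,0,0,0]'
python3 - <<'E'
from h import *
rep(H(144,0,22))
i=optics.read_camera('wrist')[0]; cv2.imwrite('pics/w2.png',i[:,:,::-1])
E
```

```text
t: 4.6
tool_pos: [0.3529, -0.1494, 0.0235]
eef_rot: [0.705, 0.054, -0.052, -0.705]
ft_force: [-0.3, -0.4, 1.0]
width: -0.0002
t 4.6 tcp [ 0.3529 -0.1494  0.0235] H [147.   -0.2  23.5] xaxis yaw 8.56 tilt [ 0.002 -0.    -1.   ] w -0.0002
F H-axes [0.38 0.37 1.  ] joints [-0.27 -0.13  0.58  2.28  0.08  0.97  0.41]
need tool cm [ 0.3   0.15 -0.02] r 0.386
```

View pics/w2.png

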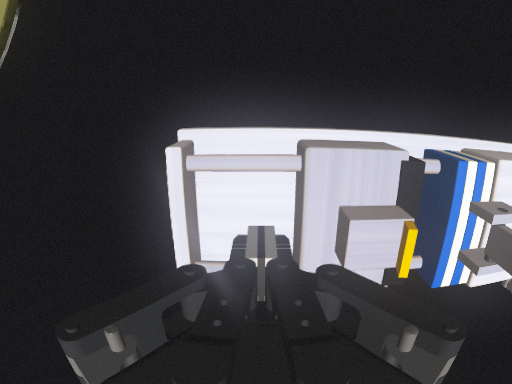

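The wrist view shows the shut fingers at (262,250), between the end block and the plate's outer face at (300,200). Now I push in small steps.

```bash
python3 -m handwheel '[0.3,0,0,0,0, 0.3,0,0,0,0, 0.2,0,0,0,0, 0.2,0,0,0,0, 0.2,0,0,0,0]';python3 -m handwheel '[0.2,0,0,0,0, 0.2,0,0,0,0]'; python3 -m handwheel '[0.2,0,0,0,0, 0.2,0,0,0,0]'
python3 - <<'E'
from h import *
rep()
E
```

```text
t: 5.28
tool_pos: [0.3637, -0.1474, 0.0223]
eef_rot: [-0.705, -0.053, 0.053, 0.705]
ft_force: [-0.5, 0.4, 0.4]
width: 0.0001
t: 5.52
tool_pos: [0.3677, -0.1468, 0.0223]
eef_rot: [-0.705, -0.053, 0.053, 0.705]
ft_force: [-0.3, -0.0, -0.5]
width: -0.0001
t: 5.78
tool_pos: [0.3717, -0.1462, 0.0223]
eef_rot: [-0.705, -0.053, 0.053, 0.705]
ft_force: [0.0, -0.3, 0.1]
width: 0.0
t 5.78 tcp [ 0.3717 -0.1462  0.0223] H [128.   -0.6  22.3] xaxis yaw 8.55 tilt [ 0.  0. -1.] w 0.0
F H-axes [0.03 0.34 0.06] joints [-0.28 -0.08  0.58  2.25  0.05  0.96  0.42]
```

```bash
for i in 1; do python3 -m handwheel '[0.2,0,0,0,0]'; python3 -m handwheel '[0.2,0,0,0,0]'; python3 -m handwheel '[0.2,0,0,0,0]'; python3 -m handwheel '[0.2,0,0,0,0]'; done | grep -E "pos|force"
```

```text
tool_pos: [0.3737, -0.1459, 0.0223]
ft_force: [-0.8, 0.1, -0.3]
tool_pos: [0.3757, -0.1456, 0.0223]
ft_force: [0.4, -1.1, -0.9]
tool_pos: [0.3776, -0.1453, 0.0223]
ft_force: [-0.0, 0.4, 0.3]
tool_pos: [0.3796, -0.145, 0.0223]
ft_force: [-0.0, -0.5, 0.6]
```

Run:
```python
from h import *
rep()
i=optics.read_camera('wrist')[0]; cv2.imwrite('pics/w3.png',i[:,:,::-1])
i=optics.read_camera('scene')[0]; crop(i,140,260,70,190,5,'s3.png')
```

```text
t 6.28 tcp [ 0.3796 -0.145   0.0223] H [120.   -0.7  22.3] xaxis yaw 8.55 tilt [ 0.  0. -1.] w -0.0
F H-axes [0.09 0.44 0.64] joints [-0.29 -0.06  0.58  2.23  0.04  0.96  0.42]
```

View pics/w3.png

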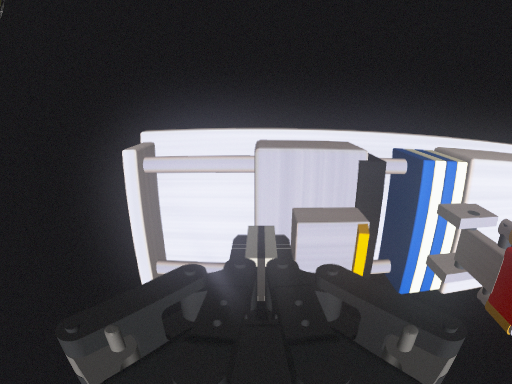

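View pics/s3.png

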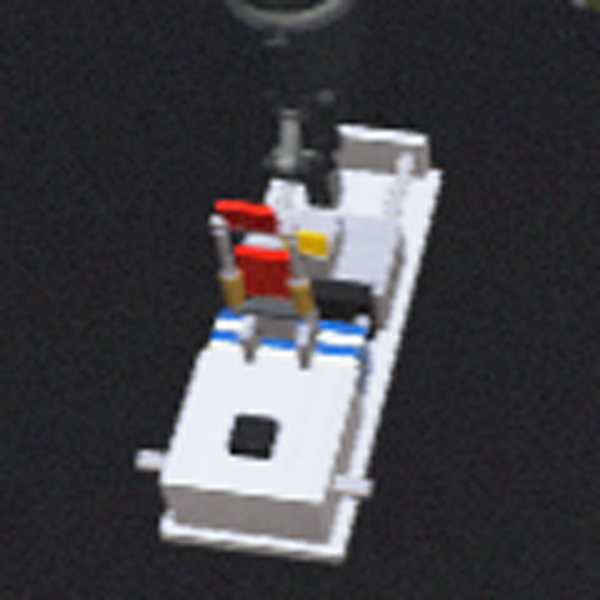

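Run:
```python
from h import *
c=cam('scene'); print('tcp proj scene', proj(c,H(120,-.7,22)),((proj(c,H(120,-.7,22))-[140,70])*5).round(), ((proj(c,H(120,-.7,60))-[140,70])*5).round(), ((proj(c,H(123.6,0,48))-[140,70])*5).round())
for n in('scene','top'):
    c=cam(n);p,d=optics.read_camera(n); P=cloud(c,d).reshape(-1,3); Q=(P-O)@np.stack([HX,HY,[0,0,1]]).T*1000
    # profile along x near y=-25..-20 and y 20..25, and centre
    for lo,hi in((-30,-20),(-8,8),(20,30)):
        m=(Q[:,1]>lo)&(Q[:,1]<hi)&(Q[:,0]>40)&(Q[:,0]<205)&(abs(Q[:,2])<250)
        q=Q[m]; q=q[np.argsort(q[:,0])]
        print(n,lo,hi,[(int(a[0]),int(a[2])) for a in q])
```

```text
tcp proj scene [205.29140978 117.76114346] [326. 239.] [320. 198.] [322. 207.]
scene -30 -20 [(47, 51), (49, 38), (50, 34), (50, 29), (50, 36), (50, 32), (50, 42), (50, 41), (50, 32), (51, 50), (51, 44), (52, 39), (52, 45), (52, 34), (53, 47), (54, 47), (56, 50), (57, 48), (58, 48), (61, 48), (62, 48), (62, 47), (63, 50), (64, 49), (66, 48), (67, 73), (69, 49), (71, 46), (71, 46), (73, 49), (74, 47), (75, 47), (75, 51), (79, 69), (79, 46), (79, 47), (82, 51), (84, 234), (84, 50), (85, 44), (85, 226), (85, 200), (85, 222), (86, 203), (86, 48), (86, 192), (86, 232), (86, 249), (86, 214), (87, 217), (87, 194), (87, 220), (87, 198), (87, 205), (87, 202), (87, 47), (88, 224), (88, 212), (88, 208), (88, 41), (88, 233), (88, 223), (89, 208), (89, 215), (89, 204), (89, 201), (89, 216), (89, 193), (89, 192), (89, 197), (89, 226), (89, 48), (90, 226), (90, 233), (90, 225), (90, 225), (90, 233), (90, 229), (90, 207), (90, 48), (90, 203), (90, 218), (90, 200), (91, 246), (91, 210), (91, 206), (91, 191), (91, 245), (92, 234), (92, 221), (92, 231), (92, 194), (92, 46), (92, 216), (92, 227), (93, 2
[... 17098 characters left out ...]
199, 45), (199, 45), (199, 45), (200, 44)]
top 20 30 [(40, 8), (41, 10), (41, 13), (41, 12), (41, 12), (43, 12), (43, 15), (43, 11), (44, 8), (45, 9), (45, 12), (45, 15), (45, 11), (46, 12), (47, 13), (47, 11), (48, 11), (48, 13), (48, 14), (49, 47), (49, 19), (49, 33), (49, 21), (49, 28), (49, 34), (49, 23), (50, 49), (50, 49), (50, 51), (50, 51), (51, 47), (52, 48), (52, 49), (52, 48), (53, 51), (53, 47), (54, 51), (54, 49), (55, 50), (55, 49), (55, 52), (56, 53), (57, 47), (57, 47), (57, 51), (57, 48), (58, 48), (59, 47), (59, 50), (59, 49), (59, 49), (61, 48), (61, 51), (61, 48), (61, 51), (62, 55), (62, 50), (63, 52), (64, 50), (64, 45), (65, 49), (65, 49), (65, 48), (66, 48), (66, 49)]
```

Run:
```python
from h import *
c=cam('wrist'); t,M,s=tool(); f,cx,cy,ct,CM=c
def fp(P):
    q=CM.T@(np.asarray(P)-ct); r=np.hypot(q[0],q[1]); th=np.arctan2(r,q[2]); return np.array([cx+f*th*q[0]/r,cy+f*th*q[1]/r])
print('cam in tool',(M.T@(ct-t)).round(4),'axes',(M.T@CM).round(3).tolist())
for dz in (0,10,19,30,50): print(dz,fp(t-M[:,1]*dz/1000).round(1))
for P in [(123.6,0,48),(123.6,48,48),(123.6,-48,48),(69,0,83),(69,14,83),(69,-14,83),(190,0,46)]: print(P,fp(H(*P)).round(1))
p,d=optics.read_camera('wrist')
for v in range(220,290,6): print(v,(d[v,240:300:5]*1000).astype(int).tolist())
```

```text
cam in tool [ 0.0003 -0.1813  0.0713] axes [[1.0, -0.0, -0.0], [0.0, -0.278, 0.961], [-0.001, -0.961, -0.278]]
0 [260.4 216. ]
10 [260.4 221.8]
19 [260.3 227.6]
30 [260.3 235.5]
50 [260.2 252.5]
(123.6, 0, 48) [254.3 233.3]
(123.6, 48, 48) [254.7 299.8]
(123.6, -48, 48) [254. 150.]
(69, 0, 83) [365.1 261.7]
(69, 14, 83) [360.8 285.2]
(69, -14, 83) [369.3 235.9]
(190, 0, 46) [146.  229.4]
220 [204, 206, 204, 168, 167, 167, 167, 167, 166, 166, 167, 148]
226 [206, 206, 149, 148, 149, 148, 149, 167, 167, 167, 167, 150]
232 [208, 207, 141, 140, 140, 141, 141, 168, 169, 168, 168, 148]
238 [145, 142, 134, 134, 135, 134, 135, 134, 144, 144, 171, 150]
244 [139, 139, 128, 129, 129, 128, 129, 129, 138, 138, 171, 149]
250 [132, 132, 125, 124, 124, 124, 125, 123, 132, 132, 132, 149]
256 [126, 127, 119, 119, 118, 118, 119, 119, 127, 127, 125, 147]
262 [109, 109, 111, 117, 119, 118, 112, 112, 108, 110, 111, 111]
268 [107, 108, 107, 108, 119, 116, 107, 107, 108, 108, 108, 107]
274 [102, 103, 102, 110, 118, 111, 102, 103, 102, 103, 103, 103]
280 [100, 99, 99, 110, 120, 110, 100, 100, 100, 101, 100, 99]
286 [89, 88, 96, 111, 121, 113, 97, 88, 88, 87, 88, 87]
```

Run:
```python
from h import *
def wtool(u,v,z,c,t,M):
    f,cx,cy,ct,CM=c; a=np.hypot(u-cx,v-cy); th=a/f
    q=np.array([np.tan(th)*(u-cx)/a*z,np.tan(th)*(v-cy)/a*z,z]) if a>0 else np.array([0,0,z])
    return M.T@(CM@q+ct-t)*1000
c=cam('wrist'); t,M,s=tool()
p,d=optics.read_camera('wrist')
for u in (245,248,252,256,261,266,270,274,277):
    col=[(v,wtool(u,v,d[v,u],c,t,M).round(1).tolist()) for v in range(220,236,2)]
    print(u,[x for x in col if x[1][1]<-20][:2])
for n in('scene','top'):
    c=cam(n);p,d=optics.read_camera(n); P=cloud(c,d).reshape(-1,3); Q=(P-t)@M*1000
    Hh=(P-O)@np.stack([HX,HY,[0,0,1]]).T*1000
    m=(abs(Q[:,0])<60)&(abs(Q[:,2])<60)&(Q[:,1]<-15)&(Q[:,1]>-160)&~((Hh[:,2]<86)&(Hh[:,0]<103))
    q=Q[m]
    for a,b in ((-45,-15),(-60,-45),(-80,-60),(-95,-80),(-110,-95),(-130,-110)):
        k=q[(q[:,1]>=a)&(q[:,1]<b)]
        if len(k): print(n,a,b,len(k),'x',k[:,0].min().round(),k[:,0].max().round(),'z',k[:,2].min().round(),k[:,2].max().round(),'ymax',k[:,1].max().round())
```

```text
245 [(234, [-7.7, -44.4, 7.6])]
248 [(226, [-6.1, -43.8, 11.8]), (228, [-6.1, -45.6, 11.4])]
252 [(226, [-4.1, -43.9, 11.8]), (228, [-4.1, -45.9, 11.6])]
256 [(220, [-2.4, -25.0, 7.3]), (222, [-2.4, -24.8, 6.0])]
261 [(220, [0.4, -25.0, 7.3]), (222, [0.4, -25.6, 6.3])]
266 [(220, [3.2, -26.1, 7.8]), (222, [3.2, -26.8, 6.8])]
270 [(220, [5.5, -25.4, 7.5]), (222, [5.5, -26.3, 6.6])]
274 [(220, [7.8, -25.2, 7.4]), (222, [7.7, -26.5, 6.7])]
277 [(220, [9.4, -25.8, 7.6]), (222, [9.4, -26.7, 6.8])]
scene -45 -15 84 x -52.0 17.0 z -33.0 52.0 ymax -15.0
scene -60 -45 26 x -3.0 17.0 z -8.0 15.0 ymax -45.0
scene -80 -60 18 x -7.0 15.0 z -0.0 16.0 ymax -60.0
scene -95 -80 23 x -26.0 31.0 z 2.0 17.0 ymax -82.0
scene -110 -95 33 x -35.0 46.0 z -14.0 21.0 ymax -96.0
scene -130 -110 58 x -16.0 60.0 z -12.0 21.0 ymax -110.0
top -45 -15 244 x -59.0 17.0 z -7.0 46.0 ymax -15.0
top -60 -45 16 x -5.0 14.0 z 2.0 10.0 ymax -48.0
top -80 -60 15 x -3.0 50.0 z 1.0 10.0 ymax -60.0
top -95 -80 27 x -38.0 39.0 z -2.0 12.0 ymax -80.0
top -110 -95 44 x -46.0 44.0 z -1.0 15.0 ymax -95.0
top -130 -110 109 x -60.0 60.0 z -14.0 15.0 ymax -110.0
```

The depth readings show that the real fingertips end about 42 mm short of the reported TCP, so at TCP z = 22 mm the tip is at about 64 mm, above the plate. That is why the push met no force. I'll use the tip as TCP minus 42 mm along tool y. I'll also turn the jaws across the holder, so the gripper's linkages clear the pedestal.

```bash
cat >> h.py <<'E'
TIP=42.
def tip():
    t,M,s=tool(); return t-M[:,1]*TIP/1000,M,s
E
python3 -m handwheel '[-1.4,-4,0,0,0, -1.4,0,0,-10,0, 0,0,0,-10,0, 0,0,0,-10,0, 0,0,0,-10,0, 0,0,0,-10,0, 0,0,0,-10,0, 0,0,0,-10,0, 0,0,0,-10,0, 0,0,0,-10,0, 0,0,0,0,0]'
python3 - <<'E'
from h import *
rep(H(147,0,-18))
E
```

```text
t: 8.05
tool_pos: [0.3518, -0.149, 0.0624]
eef_rot: [0.462, 0.536, -0.535, -0.462]
ft_force: [-0.2, -0.7, 0.4]
width: -0.0004
t 8.05 tcp [ 0.3518 -0.149   0.0624] H [148.1  -0.7  62.4] xaxis yaw 98.46 tilt [ 0.  0. -1.] w -0.0004
F H-axes [0.27 0.72 0.44] joints [-0.48 -0.24  0.75  2.25  0.19  1.08  1.88]
need tool cm [-0.08  8.04 -0.1 ] r 0.383
```

```bash
python3 -m handwheel '[0,3,-0.1,0,0, 0,2,0,0,0, 0,0,0,0,0]'; python3 -m handwheel '[0,1.5,0,0,0, 0,0.8,0,0,0, 0,0,0,0,0]'
python3 - <<'E'
from h import *
rep(H(147,0,-18))
i=optics.read_camera('wrist')[0]; cv2.imwrite('pics/w4.png',i[:,:,::-1])
i=optics.read_camera('scene')[0]; crop(i,140,260,70,190,5,'s4.png')
E
```

```text
t: 8.43
tool_pos: [0.3512, -0.149, 0.0113]
eef_rot: [-0.461, -0.534, 0.536, 0.463]
ft_force: [0.2, -1.0, -0.8]
width: -0.0
t: 8.8
tool_pos: [0.3526, -0.1491, -0.0106]
eef_rot: [-0.461, -0.536, 0.536, 0.462]
ft_force: [0.5, -0.0, -0.3]
width: -0.0001
t 8.8 tcp [ 0.3526 -0.1491 -0.0106] H [147.3  -0.5 -10.6] xaxis yaw 98.51 tilt [-0.001 -0.    -1.   ] w -0.0001
F H-axes [-0.47  0.07 -0.27] joints [-0.51 -0.08  0.83  2.32  0.07  0.88  1.99]
need tool cm [-0.05  0.74 -0.03] r 0.383
```

View pics/w4.png

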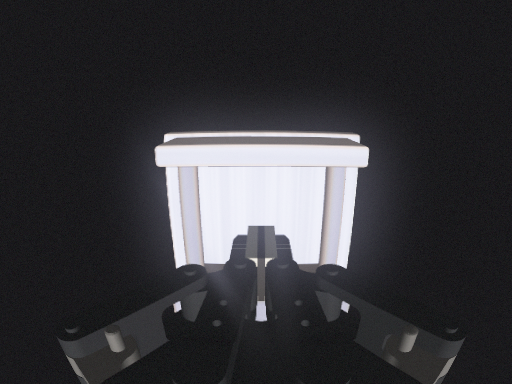

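View pics/s4.png

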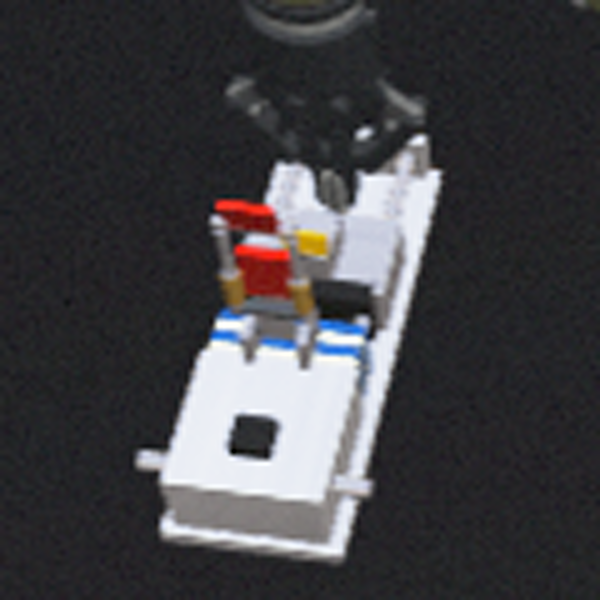

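```bash
python3 -m handwheel '[0,0.6,0,0,0, 0,0.4,-0.3,0,0, 0,0,-0.3,0,0, 0,0,-0.2,0,0, 0,0,0,0,0]';for i in 1; do python3 -m handwheel '[0,0,-0.1,0,0]';  python3 -m handwheel '[0,0,-0.1,0,0]'; python3 -m handwheel '[0,0,-0.1,0,0]'; python3 -m handwheel '[0,0,-0.1,0,0]'; python3 -m handwheel '[0,0,-0.1,0,0]'; python3 -m handwheel '[0,0,-0.1,0,0]'; done | grep -E "pos|force"
```

```text
t: 9.52
tool_pos: [0.3609, -0.1479, -0.0206]
eef_rot: [-0.461, -0.536, 0.536, 0.461]
ft_force: [0.4, -0.1, -1.0]
width: -0.0002
tool_pos: [0.3617, -0.1477, -0.0206]
ft_force: [0.1, -0.4, -0.5]
tool_pos: [0.3627, -0.1475, -0.0206]
ft_force: [0.1, -0.3, -0.2]
tool_pos: [0.3637, -0.1474, -0.0206]
ft_force: [-0.8, -0.0, 0.4]
tool_pos: [0.3647, -0.1472, -0.0207]
ft_force: [-0.1, -0.0, 0.1]
tool_pos: [0.3651, -0.1471, -0.0208]
ft_force: [-2.0, -0.6, 1.5]
tool_pos: [0.366, -0.147, -0.0208]
ft_force: [-2.3, -1.1, 1.3]
```

```bash
python3 -m handwheel '[0,0,-0.2,0,0, 0,0,-0.2,0,0, 0,0,-0.2,0,0, 0,0,-0.2,0,0, 0,0,-0.2,0,0, 0,0,-0.2,0,0]'|grep -E "pos|force"; for i in 1; do python3 -m handwheel '[0,0,-0.1,0,0]';  python3 -m handwheel '[0,0,-0.1,0,0]'; python3 -m handwheel '[0,0,-0.1,0,0]'; python3 -m handwheel '[0,0,-0.1,0,0]'; done | grep -E "pos|force"
```

```text
tool_pos: [0.3784, -0.1452, -0.0208]
ft_force: [-1.6, -1.1, -2.3]
tool_pos: [0.3795, -0.145, -0.0207]
ft_force: [-1.6, -0.2, -1.2]
tool_pos: [0.3804, -0.1449, -0.0207]
ft_force: [-1.8, -1.5, -1.1]
tool_pos: [0.3814, -0.1447, -0.0207]
ft_force: [-1.8, -1.4, -1.6]
tool_pos: [0.3824, -0.1445, -0.0207]
ft_force: [-1.4, -1.2, -0.8]
```

```bash
for i in 1; do python3 -m handwheel '[0,0,-0.1,0,0]';  python3 -m handwheel '[0,0,-0.05,0,0]'; python3 -m handwheel '[0,0,-0.05,0,0]'; python3 -m handwheel '[0,0,-0.05,0,0]'; python3 -m handwheel '[0,0,-0.05,0,0]';  python3 -m handwheel '[0,0,-0.05,0,0]'; done | grep -E "pos|force"
```

```text
tool_pos: [0.3835, -0.1444, -0.0207]
ft_force: [-2.2, -0.2, -1.9]
tool_pos: [0.384, -0.1443, -0.0207]
ft_force: [-0.7, -1.0, -1.5]
tool_pos: [0.3845, -0.1442, -0.0207]
ft_force: [-1.4, -1.3, -1.5]
tool_pos: [0.3849, -0.1442, -0.0207]
ft_force: [-2.1, -1.4, -1.1]
tool_pos: [0.3854, -0.1441, -0.0207]
ft_force: [-2.4, -1.3, -1.8]
tool_pos: [0.3858, -0.144, -0.0207]
ft_force: [-3.4, -0.2, 0.3]
```

```bash
for i in 1; do python3 -m handwheel '[0,0,-0.05,0,0]';  python3 -m handwheel '[0,0,-0.04,0,0]'; python3 -m handwheel '[0,0,-0.04,0,0]'; done | grep -E "pos|force"
```

```text
tool_pos: [0.3857, -0.144, -0.0207]
ft_force: [-6.6, -1.4, 2.8]
tool_pos: [0.3857, -0.144, -0.0207]
ft_force: [-6.8, -0.2, 5.1]
tool_pos: [0.3857, -0.144, -0.0207]
ft_force: [-7.5, -1.4, 6.1]
```

```bash
for i in 1; do python3 -m handwheel '[0,0,0,0,0]'; python3 -m handwheel '[0,0,-0.05,0,0]';  python3 -m handwheel '[0,0,-0.05,0,0]'; python3 -m handwheel '[0,0,0,0,0]';  done | grep -E "pos|force"
```

```text
tool_pos: [0.3856, -0.144, -0.0207]
ft_force: [-7.5, -1.7, 5.8]
tool_pos: [0.3856, -0.144, -0.0208]
ft_force: [-9.9, -1.6, 7.8]
tool_pos: [0.3855, -0.144, -0.0209]
ft_force: [-10.6, -2.1, 8.2]
tool_pos: [0.3856, -0.144, -0.0209]
ft_force: [-10.9, -1.3, 8.3]
```

```bash
for i in 1; do python3 -m handwheel '[0,0,-0.04,0,0]'; python3 -m handwheel '[0,0,0,0,0]';  python3 -m handwheel '[0,0,0,0,0, 0,0,0,0,0, 0,0,0,0,0]'; python3 -m handwheel '[0,0,0,0,0, 0,0,0,0,0, 0,0,0,0,0]';  done | grep -E "pos|force"
python3 - <<'E'
from h import *
rep()
E
```

```text
tool_pos: [0.3855, -0.144, -0.021]
ft_force: [-11.0, -2.5, 9.5]
tool_pos: [0.3855, -0.144, -0.021]
ft_force: [-10.8, -2.5, 8.6]
tool_pos: [0.3855, -0.144, -0.021]
ft_force: [-10.7, -1.6, 8.1]
tool_pos: [0.3855, -0.144, -0.021]
ft_force: [-11.9, -1.7, 8.8]
t 14.15 tcp [ 0.3855 -0.144  -0.021 ] H [113.9  -0.8 -21. ] xaxis yaw 98.51 tilt [-0.006  0.001 -1.   ] w 0.0
F H-axes [12.03 -0.07  8.77] joints [-0.52  0.06  0.84  2.26 -0.05  0.85  2.07]
```

```bash
python3 -m handwheel '[0,0,0.3,0,0, 0,0,0.5,0,0, 0,-5,0,0,0, 0,-6,0,0,0, 0,-6,0,0,0, 0,-5,0,0,0, 0,0,0,0,0]'
python3 - <<'E'
from h import *
rep()
p,d=optics.read_camera('top'); c=cam('top'); crop(p,300,420,170,340,3.4,'t5.png')
Q=(cloud(c,d)-O)@np.stack([HX,HY,[0,0,1]]).T*1000
hsv=cv2.cvtColor(p,cv2.COLOR_RGB2HSV)
yl=(hsv[...,0]>15)&(hsv[...,0]<35)&(hsv[...,1]>140)&(hsv[...,2]>150)&(Q[...,0]>20)&(Q[...,0]<90)&(abs(Q[...,1])<40)
print('lip',Q[yl].mean(0).round(1),Q[yl].min(0).round(1),Q[yl].max(0).round(1))
pl=(abs(Q[...,2]-48)<5)&(abs(Q[...,1])<40)&(Q[...,0]>36)&(Q[...,0]<130); print('plate',Q[pl].min(0).round(1),Q[pl].max(0).round(1))
for n in('top','scene'):
    p,d=optics.read_camera(n); c=cam(n); crop(p,140,260,70,190,5,'s5.png')
    Q=(cloud(c,d)-O)@np.stack([HX,HY,[0,0,1]]).T*1000
    hsv=cv2.cvtColor(p,cv2.COLOR_RGB2HSV)
    red=((hsv[...,0]<8)|(hsv[...,0]>172))&(hsv[...,1]>150)&(abs(Q[...,0])<60)&(abs(Q[...,1])<60)&(Q[...,2]>60)
    for lo,hi in((100,150),(155,215)):
        k=Q[red&(Q[...,2]>lo)&(Q[...,2]<hi)]
        if len(k): print(n,lo,len(k),k.mean(0).round(1),np.percentile(k,5,0).round(1),np.percentile(k,95,0).round(1))
E
```

```text
t: 15.02
tool_pos: [0.384, -0.1456, 0.2037]
eef_rot: [0.464, 0.538, -0.534, -0.459]
ft_force: [-0.6, 0.2, -0.8]
width: -0.0002
t 15.03 tcp [ 0.384  -0.1456  0.2037] H [115.7   0.6 203.7] xaxis yaw 98.52 tilt [ 0.01  -0.001 -1.   ] w -0.0002
F H-axes [ 0.61 -0.27 -0.78] joints [-0.4  -0.29  0.58  2.    0.16  1.38  1.85]
lip [47.6 -0.8 81. ] [ 45.2 -12.   73.6] [49.6 11.9 85.1]
plate [ 36.  -40.   43.3] [102.1  39.9  53. ]
top 100 10 [  2.4  -4.6 142.1] [  1.7 -14.8 127.4] [  3.1   8.9 147.4]
top 155 67 [ -9.8  -1.1 194.1] [-13.2 -13.9 185.7] [ -6.1  12.5 198. ]
scene 100 88 [ -1.5  -3.  132.7] [ -3.8 -16.5 113.8] [  2.4   9.5 146.4]
scene 155 51 [-10.6  -3.3 188.5] [-13.8 -15.4 176.3] [ -7.9   8.4 196.2]
```

View pics/t5.png

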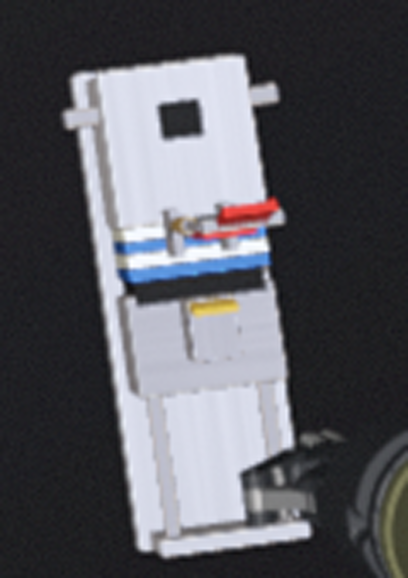

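View pics/s5.png

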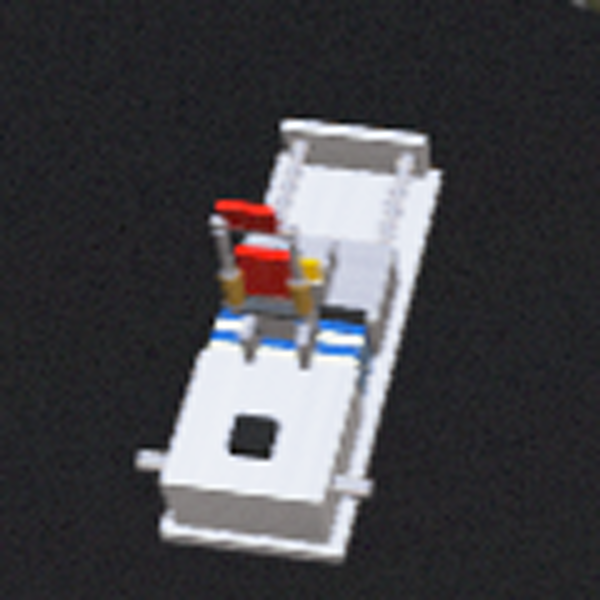

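The top view shows the gasket now against the stack, with the plate home and the lip at x = 47.6 mm. The tab is upright at x of about -10 mm, z 176–198. Next I move over it to its far side.

```bash
python3 -m handwheel '[0,0,-5,0,0, 0,0,-5,0,0, 0,0,-6,0,0, 0,0,0,0,0, 0,0,0,0,0]'
python3 - <<'E'
from h import *
rep(H(-45,0,133))
E
```

```text
t: 15.8
tool_pos: [0.5375, -0.1213, 0.1974]
eef_rot: [-0.461, -0.535, 0.537, 0.462]
ft_force: [-0.4, -0.4, 0.6]
width: 0.0
t 15.8 tcp [ 0.5375 -0.1213  0.1974] H [-39.7  -1.3 197.4] xaxis yaw 98.55 tilt [-0.004 -0.001 -1.   ] w 0.0
F H-axes [0.46 0.36 0.6 ] joints [-0.45  0.12  0.68  1.71 -0.08  1.34  1.96]
need tool cm [-0.12  6.44 -0.55] r 0.556
```

```bash
python3 -m handwheel '[0,3,-0.5,0,0, 0,3.6,0,0,0, 0,0,0.5,0,0, 0,0,0.5,0,0, 0,0,0.4,0,0]'|grep -E "pos|force"; for i in 1; do python3 -m handwheel '[0,0,0.3,0,0, 0,0,0.3,0,0]';  python3 -m handwheel '[0,0,0.3,0,0, 0,0,0.3,0,0]'; python3 -m handwheel '[0,0,0.3,0,0, 0,0,0.3,0,0]'; done | grep -E "pos|force"
python3 - <<'E'
from h import *
rep()
i=optics.read_camera('scene')[0]; crop(i,140,260,70,190,5,'s6.png')
E
```

```text
tool_pos: [0.5304, -0.1229, 0.1353]
ft_force: [-0.1, -0.7, 0.2]
tool_pos: [0.5242, -0.1233, 0.1339]
ft_force: [-0.0, -0.3, -0.5]
tool_pos: [0.518, -0.1242, 0.1333]
ft_force: [0.6, -0.6, 0.3]
tool_pos: [0.5119, -0.1251, 0.1333]
ft_force: [-0.1, -0.3, -0.4]
t 17.18 tcp [ 0.5119 -0.1251  0.1333] H [-13.9  -1.2 133.3] xaxis yaw 98.55 tilt [-0.  0. -1.] w 0.0002
F H-axes [ 0.15  0.24 -0.42] joints [-0.45  0.11  0.68  1.86 -0.07  1.2   1.98]
```

View pics/s6.png

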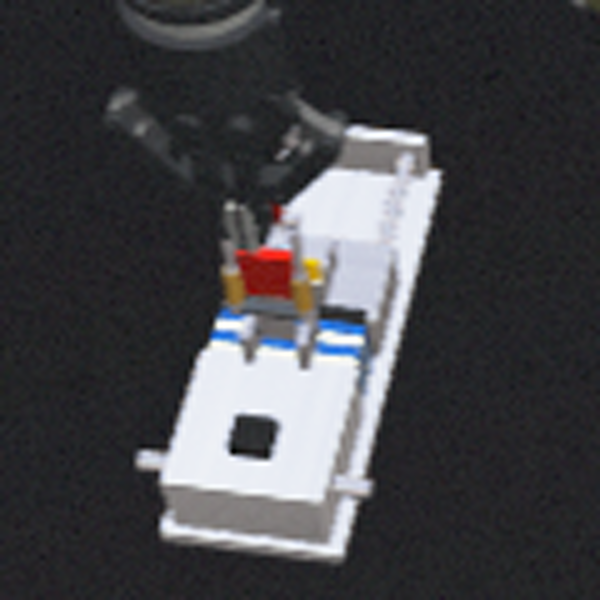

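The scene picture shows the fingers behind the tab at (275,212), with the bail starting to tip. I carry on.

```bash
for i in 1; do python3 -m handwheel '[0,0,0.3,0,0, 0,0,0.3,0,0, 0,0,0.3,0,0]';  python3 -m handwheel '[0,0,0.3,0,0, 0,0,0.3,0,0, 0,0,0.3,0,0]'; python3 -m handwheel '[0,0,0.2,0,0, 0,0,0,0,0, 0,0,0,0,0]'; done | grep -E "pos|force"
python3 - <<'E'
from h import *
rep()
i=optics.read_camera('scene')[0]; crop(i,140,260,70,190,5,'s7.png')
i=optics.read_camera('wrist')[0]; cv2.imwrite('pics/w7.png',i[:,:,::-1])
E
```

```text
tool_pos: [0.5031, -0.1264, 0.1333]
ft_force: [0.0, -1.1, -0.0]
tool_pos: [0.4942, -0.1278, 0.1333]
ft_force: [-0.1, 0.2, 0.1]
tool_pos: [0.4925, -0.128, 0.1334]
ft_force: [0.1, 0.6, 0.6]
t 18.35 tcp [ 0.4925 -0.128   0.1334] H [  5.8  -1.2 133.4] xaxis yaw 98.56 tilt [ 0.  0. -1.] w 0.0
F H-axes [-0.15 -0.61  0.56] joints [-0.45  0.06  0.68  1.9  -0.04  1.2   1.96]
```

View pics/s7.png

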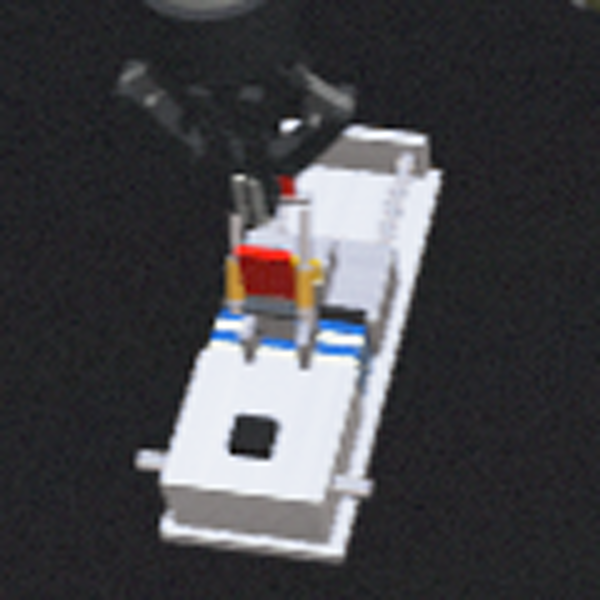

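View pics/w7.png

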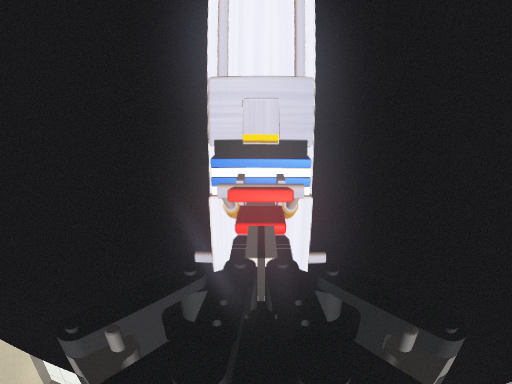

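Wrist view: the tab at (260,195) is leaning forward of the lever paddle at (260,218). I keep nudging.

```bash
for i in 1; do python3 -m handwheel '[0,0,0.3,0,0, 0,0,0.3,0,0, 0,0,0.3,0,0]';  python3 -m handwheel '[0,0,0.3,0,0, 0,0,0.3,0,0, 0,0,0.3,0,0]'; python3 -m handwheel '[0,0,0,0,0, 0,0,0,0,0, 0,0,0,0,0]'; done | grep -E "pos|force"
python3 - <<'E'
from h import *
rep()
i=optics.read_camera('scene')[0]; crop(i,140,260,70,190,5,'s8.png')
i=optics.read_camera('wrist')[0]; cv2.imwrite('pics/w8.png',i[:,:,::-1])
E
```

```text
tool_pos: [0.4832, -0.1294, 0.1333]
ft_force: [0.6, -0.2, 0.1]
tool_pos: [0.4744, -0.1308, 0.1334]
ft_force: [-1.0, 0.4, 0.8]
tool_pos: [0.4747, -0.1307, 0.1333]
ft_force: [-0.2, -0.6, -0.1]
t 19.57 tcp [ 0.4747 -0.1307  0.1333] H [ 23.8  -1.1 133.3] xaxis yaw 98.56 tilt [ 0. -0. -1.] w 0.0001
F H-axes [ 0.33  0.57 -0.11] joints [-0.45  0.01  0.68  1.93 -0.01  1.2   1.95]
```

View pics/s8.png

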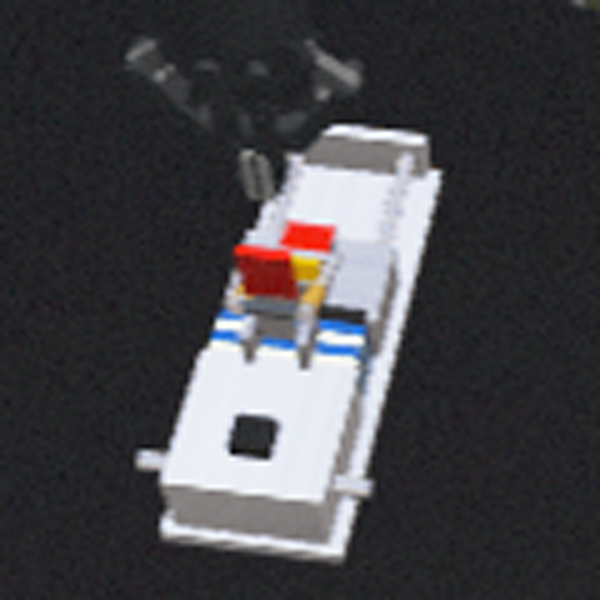

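View pics/w8.png

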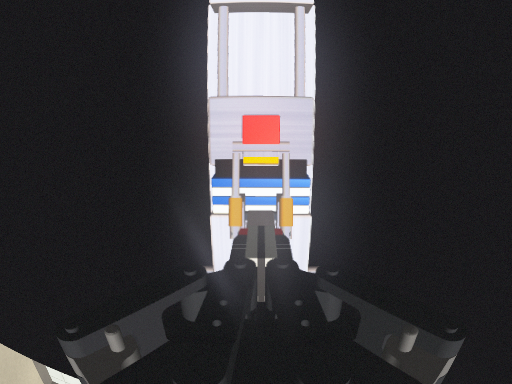

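The bail has fallen over. In the wrist view the bar at (261,146) lies beyond the lip at (261,160), with the tab at (261,128). I measure, then press it.

```bash
cat > meas.py <<'E'
from h import *
def meas(tag):
  for n in('top','scene'):
    p,d=optics.read_camera(n); c=cam(n)
    if n=='top': crop(p,300,420,170,340,3.4,'t_%s.png'%tag)
    else: crop(p,140,260,70,190,5,'s_%s.png'%tag)
    Q=(cloud(c,d)-O)@np.stack([HX,HY,[0,0,1]]).T*1000
    hsv=cv2.cvtColor(p,cv2.COLOR_RGB2HSV)
    reg=(abs(Q[...,1])<30)&(Q[...,2]>50)&(Q[...,2]<220)
    red=((hsv[...,0]<8)|(hsv[...,0]>172))&(hsv[...,1]>150)&reg
    yl=(hsv[...,0]>22)&(hsv[...,0]<35)&(hsv[...,1]>140)&(hsv[...,2]>150)&reg
    for lab,m in(('tab',red&(Q[...,0]>35)),('lever',red&(Q[...,0]<30)&(Q[...,0]>-90)),('lip',yl&(Q[...,0]>35))):
        k=Q[m]
        if len(k): print(n,lab,len(k),k.mean(0).round(1),np.percentile(k,5,0).round(1),np.percentile(k,95,0).round(1))
E
python3 - <<'E'
from meas import *
meas('9'); rep(H(79,0,75-42+30))
E
```

```text
top tab 123 [73.4 -0.3 77.6] [ 64.4 -12.8  75.1] [82.2 12.  80.7]
top lever 63 [ -0.4  -2.3 142. ] [ -3.4 -15.1 120.6] [  2.8  11.9 148.4]
top lip 3 [48.8  6.8 84.7] [48.5  4.7 84.2] [49.   8.7 85.4]
scene tab 43 [73.7 -3.6 77.2] [ 64.8 -15.3  75. ] [83.1  8.6 80.5]
scene lever 93 [ -1.6  -3.7 132. ] [ -4.1 -17.3 113.4] [  2.6   9.3 146.4]
scene lip 13 [48.9 -9.4 79.4] [ 46.2 -14.   72.8] [52.5 -3.7 83.8]
t 19.77 tcp [ 0.4746 -0.1307  0.1333] H [ 23.9  -1.1 133.3] xaxis yaw 98.56 tilt [-0. -0. -1.] w 0.0002
F H-axes [ 0.63 -0.56 -0.28] joints [-0.45  0.01  0.68  1.93 -0.01  1.2   1.95]
need tool cm [-0.08  7.03  5.51] r 0.443
```

View pics/t_9.png

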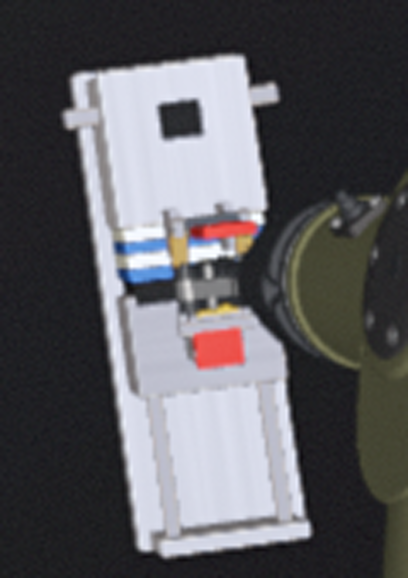

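```bash
python3 -m handwheel '[-0.1,0,5,0,0, 0,4,0,0,0, 0,3.5,0,0,0, 0,0.5,0,0,0, 0,0,0,0,0]'|grep -E "pos|force"; for i in 1; do python3 -m handwheel '[0,0.2,0,0,0, 0,0.2,0,0,0]';  python3 -m handwheel '[0,0.2,0,0,0]'; python3 -m handwheel '[0,0.1,0,0,0]'; python3 -m handwheel '[0,0.1,0,0,0]';  done | grep -E "pos|force"
```

```text
tool_pos: [0.4257, -0.1394, 0.0539]
ft_force: [0.7, -0.3, 0.2]
tool_pos: [0.4262, -0.1393, 0.0501]
ft_force: [-0.3, 0.0, -0.1]
tool_pos: [0.4257, -0.1392, 0.0476]
ft_force: [-0.4, -0.2, -0.2]
tool_pos: [0.4253, -0.1391, 0.0463]
ft_force: [0.6, 0.6, -0.7]
tool_pos: [0.4253, -0.1392, 0.0453]
ft_force: [0.0, -0.3, -0.2]
```

```bash
for i in 1; do python3 -m handwheel '[0,0.2,0,0,0, 0,0.1,0,0,0]';  python3 -m handwheel '[0,0.1,0,0,0]'; python3 -m handwheel '[0,0.1,0,0,0]'; python3 -m handwheel '[0,0.1,0,0,0]'; python3 -m handwheel '[0,0.1,0,0,0]'; python3 -m handwheel '[0,0.1,0,0,0]';  done | grep -E "pos|force"
```

```text
tool_pos: [0.4252, -0.1391, 0.0422]
ft_force: [0.1, 1.1, -0.2]
tool_pos: [0.4253, -0.1391, 0.0412]
ft_force: [-0.1, 0.4, 0.3]
tool_pos: [0.4253, -0.1391, 0.0403]
ft_force: [0.5, -0.4, 0.7]
tool_pos: [0.4254, -0.1392, 0.0395]
ft_force: [-2.2, -0.2, 6.8]
tool_pos: [0.4255, -0.1392, 0.0393]
ft_force: [-4.4, 1.6, 15.1]
tool_pos: [0.4255, -0.1392, 0.039]
ft_force: [-7.4, 2.0, 22.8]
```

```bash
python3 -m handwheel '[0,-2,0,0,0, 0,-3.5,0,0,0, 0,0,0,0,0]'|grep -E "pos|force";python3 - <<'E'
from meas import *
meas('10'); rep(H(24,0,134-42))
i=optics.read_camera('wrist')[0]; cv2.imwrite('pics/w10.png',i[:,:,::-1])
E
```

```text
tool_pos: [0.4275, -0.1395, 0.0946]
ft_force: [0.2, 0.2, -0.6]
top tab 40 [66.9 -2.7 80.7] [ 64.  -13.5  74.3] [70.4  9.9 81.7]
top lever 63 [ -0.3  -2.3 143. ] [ -3.4 -15.  126.3] [  2.7  11.7 148.7]
top lip 21 [48.   0.6 82.2] [ 46.8 -10.1  78.2] [49.4 11.3 84.9]
scene tab 43 [74.  -3.5 76.8] [ 64.7 -15.2  73.9] [82.5  8.3 79.3]
scene lever 93 [ -1.6  -3.8 132. ] [ -4.  -16.8 112.6] [  2.2   9.  146.1]
scene lip 16 [48.2 -9.7 79. ] [ 45.2 -15.6  72.5] [50.5 -4.  83.7]
t 22.38 tcp [ 0.4253 -0.139   0.0922] H [73.9 -0.  92.2] xaxis yaw 98.56 tilt [ 0.001  0.    -1.   ] w 0.0
F H-axes [ 1.04 -0.44 -0.53] joints [-0.46 -0.07  0.7   2.08  0.05  1.12  1.94]
need tool cm [-0.02  0.03 -4.99] r 0.493
```

View pics/s_10.png

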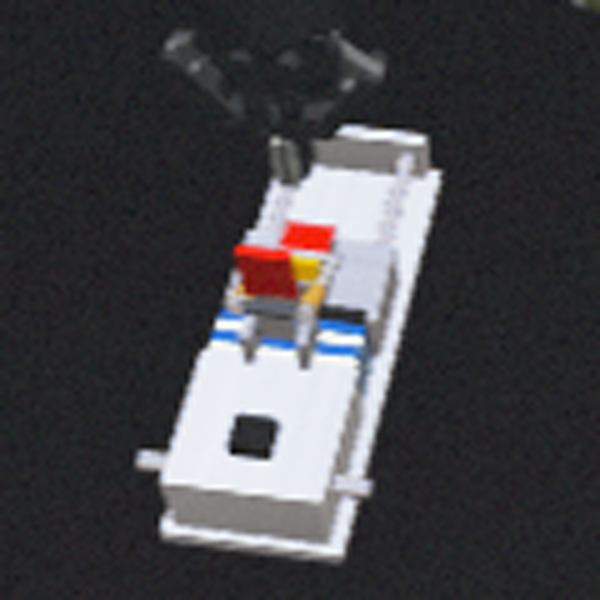

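View pics/w10.png

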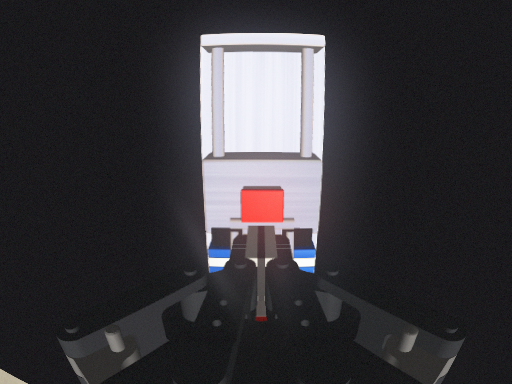

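```bash
python3 -m handwheel '[0,0,-5,0,0, 0,0,-0.5,0,0, 0,0,-0.4,0,0, 0,0,0,0,0]'|grep -E "pos|force"; for i in 1; do python3 -m handwheel '[0,0,-0.3,0,0]'; python3 -m handwheel '[0,0.05,-0.4,0,0]';  python3 -m handwheel '[0,0.05,-0.4,0,0]'; python3 -m handwheel '[0,0.1,-0.4,0,0]'; python3 -m handwheel '[0,0.2,-0.5,0,0]'; python3 -m handwheel '[0,0.2,-0.5,0,0]';  done | grep -E "pos|force"
python3 - <<'E'
from h import *
rep(); i=optics.read_camera('scene')[0]; crop(i,140,260,70,190,5,'s11.png')
E
```

```text
tool_pos: [0.4826, -0.1306, 0.0917]
ft_force: [0.3, 0.5, 0.1]
tool_pos: [0.4854, -0.1302, 0.0921]
ft_force: [-1.0, -0.3, 0.3]
tool_pos: [0.4902, -0.1295, 0.0919]
ft_force: [-0.6, -0.4, 0.3]
tool_pos: [0.4947, -0.1288, 0.0915]
ft_force: [-1.0, -1.2, -0.4]
tool_pos: [0.4985, -0.1284, 0.0906]
ft_force: [-2.8, -0.4, 3.6]
tool_pos: [0.5038, -0.1276, 0.0887]
ft_force: [-2.8, -0.7, 4.7]
tool_pos: [0.5091, -0.1268, 0.0867]
ft_force: [-2.1, -0.8, 5.1]
t 23.68 tcp [ 0.5091 -0.1268  0.0867] H [-10.8   0.1  86.7] xaxis yaw 98.55 tilt [ 0.001 -0.    -1.   ] w 0.0001
F H-axes [2.17 0.46 5.11] joints [-0.46  0.16  0.71  1.92 -0.11  1.11  2.02]
```

View pics/s11.png

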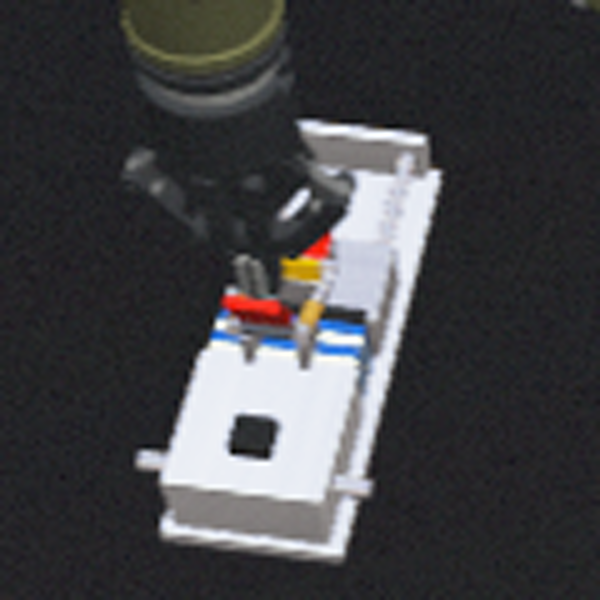

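The lever's paddle at (255,308) is turning over under the finger. Contact force is about 5 N.

```bash
for i in 1; do python3 -m handwheel '[0,0.2,-0.4,0,0, 0,0.2,-0.4,0,0]'; python3 -m handwheel '[0,0.2,-0.4,0,0, 0,0.25,-0.4,0,0]';  python3 -m handwheel '[0,0.35,-0.35,0,0]'; python3 -m handwheel '[0,0.4,-0.35,0,0]'; python3 -m handwheel '[0,0.4,-0.3,0,0]';  done | grep -E "pos|force"
python3 - <<'E'
from h import *
rep()
E
```

```text
tool_pos: [0.5167, -0.1256, 0.0825]
ft_force: [-2.0, -0.1, 3.5]
tool_pos: [0.5237, -0.1246, 0.0773]
ft_force: [-3.5, -1.7, 2.4]
tool_pos: [0.5273, -0.124, 0.0738]
ft_force: [-3.4, -2.3, 3.1]
tool_pos: [0.5308, -0.1234, 0.0697]
ft_force: [-3.9, -2.0, 1.6]
tool_pos: [0.5341, -0.1226, 0.0658]
ft_force: [-2.8, -1.7, 1.0]
t 24.6 tcp [ 0.5341 -0.1226  0.0658] H [-36.2  -0.5  65.8] xaxis yaw 98.56 tilt [-0.  0. -1.] w 0.0003
F H-axes [2.97 1.25 1.  ] joints [-0.44  0.24  0.7   1.88 -0.18  1.08  2.05]
```

```bash
for i in 1; do python3 -m handwheel '[0,0.4,-0.25,0,0]'; python3 -m handwheel '[0,0.45,-0.25,0,0]'; python3 -m handwheel '[0,0.45,-0.2,0,0]';  python3 -m handwheel '[0,0.4,-0.1,0,0]'; python3 -m handwheel '[0,0.4,-0.1,0,0]'; python3 -m handwheel '[0,0.3,-0.05,0,0]';  done | grep -E "pos|force"
python3 - <<'E'
from h import *
rep()
i=optics.read_camera('scene')[0]; crop(i,140,260,70,190,5,'s12.png')
E
```

```text
tool_pos: [0.5369, -0.1219, 0.062]
ft_force: [-2.0, -0.9, -0.0]
tool_pos: [0.5396, -0.1214, 0.0576]
ft_force: [-2.2, -0.7, 1.0]
tool_pos: [0.5417, -0.1211, 0.0531]
ft_force: [0.2, -0.8, 0.8]
tool_pos: [0.5428, -0.1211, 0.0491]
ft_force: [0.6, 1.2, 0.0]
tool_pos: [0.5434, -0.1212, 0.0451]
ft_force: [0.3, -0.1, 0.4]
tool_pos: [0.5436, -0.1213, 0.0421]
ft_force: [0.7, 0.1, 0.3]
t 25.35 tcp [ 0.5436 -0.1213  0.0421] H [-45.8  -0.4  42.1] xaxis yaw 98.56 tilt [ 0.  0. -1.] w 0.0001
F H-axes [-0.74  0.01  0.29] joints [-0.42  0.29  0.69  1.88 -0.21  1.04  2.07]
```

View pics/s12.png

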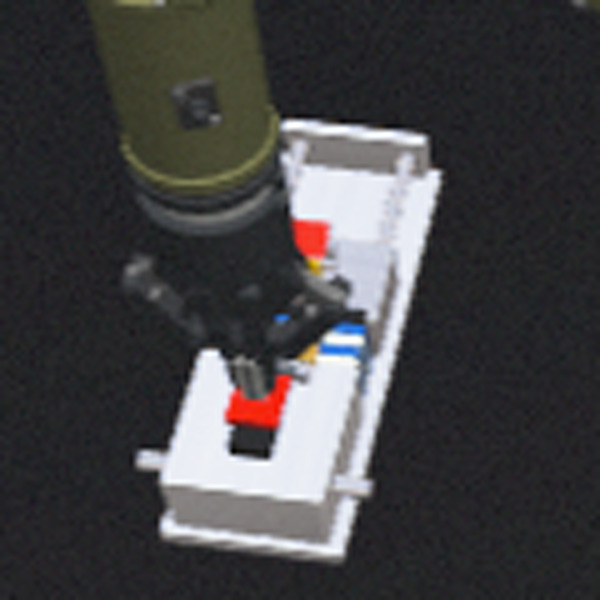

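The lever lies over towards -x with its paddle at (255,405). Force has dropped to about 0, so it may have snapped past centre. I press down to confirm it is on the stop.

```bash
for i in 1; do python3 -m handwheel '[0,0.2,0,0,0]'; python3 -m handwheel '[0,0.1,0,0,0]'; python3 -m handwheel '[0,0.1,0,0,0]';  python3 -m handwheel '[0,0.1,0,0,0]'; python3 -m handwheel '[0,0.1,0,0,0]';  done | grep -E "pos|force"
```

```text
tool_pos: [0.5436, -0.1213, 0.0414]
ft_force: [-5.8, 1.4, 16.2]
tool_pos: [0.5436, -0.1213, 0.0414]
ft_force: [-6.2, 2.2, 19.1]
tool_pos: [0.5436, -0.1213, 0.0412]
ft_force: [-8.5, 2.0, 24.9]
tool_pos: [0.5437, -0.1213, 0.0411]
ft_force: [-11.9, 3.0, 30.9]
tool_pos: [0.5437, -0.1213, 0.041]
ft_force: [-13.7, 3.3, 36.9]
```

It's on a rigid stop. The force is near the limit, so I back off at once and look.

```bash
python3 -m handwheel '[0,-0.4,0,0,0, 0,-1,0,0,0, 0,-4,0,0,0, 0,-6,0,0,0, 0,-6,0,0,0, 0,0,-5,0,0, 0,0,-5,0,0, 0,0,0,0,0, 0,0,0,0,0]'
python3 - <<'E'
from meas import *
meas('13'); rep()
E
```

```text
t: 27.15
tool_pos: [0.6417, -0.1072, 0.2097]
eef_rot: [-0.461, -0.535, 0.536, 0.462]
ft_force: [0.1, -0.5, 0.2]
width: 0.0002
top tab 131 [66.1  0.2 85.1] [ 57.4 -12.3  80.3] [74.7 12.7 89.9]
top lever 208 [-54.   -0.3  80. ] [-69.1 -13.   76.9] [-39.2  12.5  83.7]
top lip 22 [48.  -0.1 83.2] [ 46.7 -11.   79.6] [49.4 10.9 85.4]
scene tab 59 [66.6 -2.8 84.3] [ 57.9 -15.6  79.8] [75.6  8.6 88.5]
scene lever 113 [-53.2  -3.7  79.1] [-68.3 -17.1  76. ] [-36.7  10.   82.1]
scene lip 29 [47.9 -3.1 79.4] [ 45.6 -13.3  72.9] [51.8  7.5 84.2]
t 27.25 tcp [ 0.6414 -0.1075  0.2108] H [-1.445e+02  1.000e-01  2.108e+02] xaxis yaw 98.47 tilt [ 0.  0. -1.] w -0.0002
F H-axes [ 0.24  0.93 -0.2 ] joints [-0.42  0.37  0.72  1.45 -0.24  1.42  2.02]
```

View pics/s_13.png

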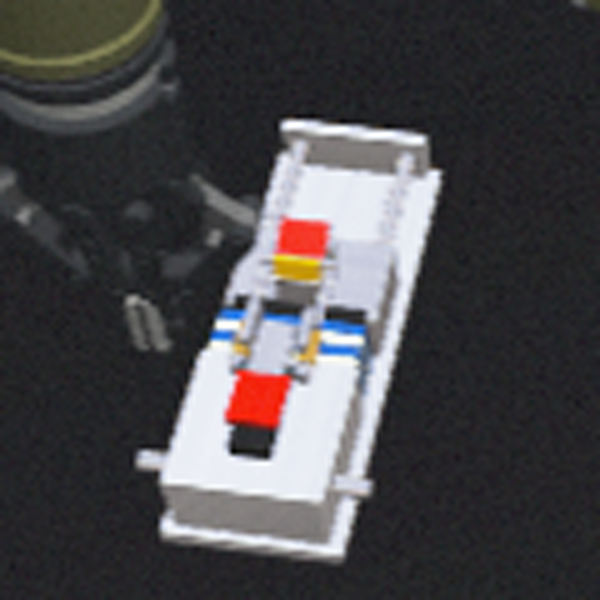

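View pics/t_13.png

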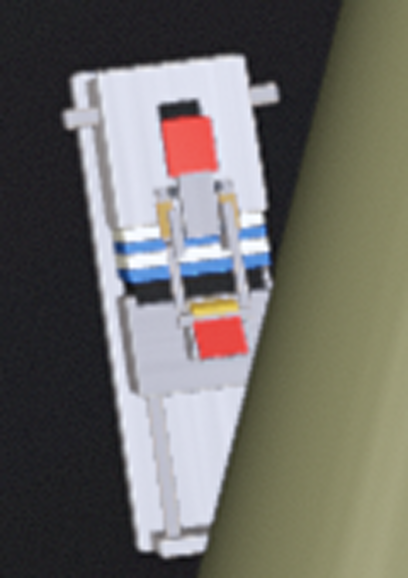

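Run:
```python
from h import *
for n in('top','scene'):
    p,d=optics.read_camera(n); c=cam(n)
    Q=(cloud(c,d)-O)@np.stack([HX,HY,[0,0,1]]).T*1000
    hsv=cv2.cvtColor(p,cv2.COLOR_RGB2HSV)
    m=((hsv[...,0]<8)|(hsv[...,0]>172))&(hsv[...,1]>150)&(abs(Q[...,1])<30)&(Q[...,0]<-25)&(Q[...,0]>-90)&(Q[...,2]>74)
    k=Q[m]; print(n,len(k),'slope rad',np.polyfit(k[:,0],k[:,2],1).round(3))
    w=(abs(Q[...,2]-48)<6)&(abs(Q[...,1])<44)&(Q[...,0]>85)&(Q[...,0]<125); print('plate outer',np.percentile(Q[w][:,0],98).round(1))
    # bar: grey points beside the tab
    b=(abs(abs(Q[...,1])-20)<3.5)&(Q[...,0]>40)&(Q[...,0]<64)&(Q[...,2]>68)&(Q[...,2]<90); print('bar ends',b.sum(),Q[b].mean(0).round(1),np.percentile(Q[b],[5,95],axis=0).round(1).tolist())
    p0=cv2.imread(f'pics/{n}0.png')[:,:,::-1]
    diff=np.abs(p.astype(int)-p0).max(2)>60
    print('changed px', {k:int(diff[v0:v1,u0:u1].sum()) for k,(u0,u1,v0,v1) in dict(top=dict(jar=(240,275,100,142),dish=(338,384,102,146),bottle=(105,147,192,226)),scene=dict(jar=(224,256,216,254),dish=(138,176,204,236),bottle=(342,376,176,216)))[n].items()})
```

```text
top 202 slope rad [2.0000e-03 8.0427e+01]
plate outer 101.6
bar ends 46 [49.5  1.1 79.2] [[40.7, -21.2, 75.2], [57.2, 22.7, 82.2]]
changed px {'jar': 0, 'dish': 159, 'bottle': 0}
scene 109 slope rad [ 0.    79.313]
plate outer 102.4
bar ends 16 [ 52.3 -12.2  77.1] [[43.7, -21.4, 71.3], [60.4, 17.1, 81.4]]
changed px {'jar': 0, 'dish': 0, 'bottle': 0}
```

Run:
```python
from rig import workorder, manip
print(manip.sense()['t']); print(workorder.job_done())
```

```text
27.35
the job is handed in; nothing more can be done
None
```

The filter holder is closed and handed in at 27.4 s. The plate went home first, then the bail was hooked, the lever thrown and the arm withdrawn.

- **Plate:** It slid about 21 mm against roughly 2 N until the gasket met the stack. I then held a push of about 12 N for around 1 s; the highest reading was 12 N along the push, with about 9 N upwards at the same time. Its outer face stayed at 102 mm, so it is still home.
- **Bail:** I nudged it over, it fell behind the lip, and I pressed the tab to seat it at about 23 N. At the end the bar lay on the lip's +x side, at about 52 mm against the lip's 48 mm. The arms are stretched, so it is hooked under tension.
- **Lever:** It snapped past centre and lies flat on its stop. The measured slope is 0.002 rad or less in both camera views.
- **Force on the latch:** My last confirming press on the lever reached 37 N vertical, about 39.5 N in total. That is inside the 40 N limit but harder than it needed to be.
- **Bystanders:** The scene camera shows no change at the jar, bottle or dish. The top view disagreed, with 159 changed pixels near the dish. I put that down to the arm crossing that part of the view, but did not check it separately.
- **Tool length:** The real fingertips end about 42 mm short of the reported TCP. My first push therefore passed over the plate without touching it. I measured this with the cameras and corrected for it.

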